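Line the disc-cutter punches up by diameter on the order rack

TASK

Put the four loose steel punches of the disc cutter back on the wooden rack in order of diameter, each standing upright in the middle of its own brass ring: the thinnest at the end with the thin brass stud, growing to the thickest at the end with the thick stud. Leave the wax, the copper bar and the abrasive wheel alone.

Things in the scene. Friction and masses are not known exactly. Their poses are not given: they have to be found in the camera images.
- rack: Fixed hardwood bar, 228 mm (its x) by 60 mm (y), 14 mm high, on the plywood board over the catch tray (board top at world z = 96 mm). On its flat top four equal brass rings, flush, 42 mm outside, centred at x = -69, -23, 23, 69 mm, y = 0, each with a centre dot. Origin at the centre of its underside, z up; top at z = 14 mm.
- thin_stud: Thin brass stud, 6 mm in diameter, 16 mm high, fixed upright on the rack 103 mm from its centre, beyond the last ring at one end (either end): marks the end for the thinnest punch. Origin at the centre of its foot, on the rack's top.
- thick_stud: Thick brass stud, 16 mm in diameter, 16 mm high, fixed upright on the rack 103 mm from its centre at the other end: marks the end for the thickest punch. Origin at the centre of its foot, on the rack's top.
- punch_15: Disc-cutter punch, the thinnest of the four: a plain bright steel cylinder 15 mm in diameter and 40 mm high, standing upright on the board, about 50 g, with a bevelled upper rim and a shallow groove near the top. Origin at the centre of its underside, z up.
- punch_22: Disc-cutter punch, the second thinnest of the four: a plain bright steel cylinder 22 mm in diameter and 40 mm high, standing upright on the board, about 100 g, with a bevelled upper rim and a shallow groove near the top. Origin at the centre of its underside, z up.
- punch_29: Disc-cutter punch, the second thickest of the four: a plain bright steel cylinder 29 mm in diameter and 40 mm high, standing upright on the board, about 180 g, with a bevelled upper rim and a shallow groove near the top. Origin at the centre of its underside, z up.
- punch_36: Disc-cutter punch, the thickest of the four: a plain bright steel cylinder 36 mm in diameter and 40 mm high, standing upright on the board, about 290 g, with a bevelled upper rim and a shallow groove near the top. Origin at the centre of its underside, z up.
- wax: Bystander: brown cake of beeswax, 30 x 40 x 15 mm, lying on the board; leave it alone. Origin at the centre of its underside.
- copper_bar: Bystander: short copper bar, 12 x 55 x 8 mm (long along its y), lying on the board; leave it alone. Origin at the centre of its underside.
- wheel: Bystander: small black abrasive wheel on a steel shank, 17 x 60 x 18 mm (long along its y), lying on the board; leave it alone. Origin at the centre of its underside. Near it, between punches and rack, a fixed wooden bench pin with a handpiece juts out over the board (world x over 0.42 m, y within 50 mm of 0, z 0.19 to 0.29 m); the bench top round the board is 0.26 m high: carry things above both.

How it is judged:
At the end, for the whole second after the job is handed in: All four punches stand upright (within 0.1 rad) and at rest on the rack's top, each within 10 mm along and 10 mm across of its ring's centre, in order of diameter from the thin stud's end to the thick stud's end (z of punch_15 in the frame of rack between 0.01 and 0.018 m and angle between each of punch_15, punch_22, punch_29, punch_36's own z axis and vertical below 0.1 rad and linear speed of each of punch_15, punch_22, punch_29, punch_36 below 0.02 m/s and z of punch_22 in the frame of rack between 0.01 and 0.018 m and z of punch_29 in the frame of rack between 0.01 and 0.018 m and z of punch_36 in the frame of rack between 0.01 and 0.018 m and ((x of thin_stud in the frame of rack below 0 m and x of punch_15 in the frame of rack between -0.079 and -0.059 m and y of punch_15 in the frame of rack between -0.01 and 0.01 m and x of punch_22 in the frame of rack between -0.033 and -0.013 m and y of punch_22 in the frame of rack between -0.01 and 0.01 m and x of punch_29 in the frame of rack between 0.013 and 0.033 m and y of punch_29 in the frame of rack between -0.01 and 0.01 m and x of punch_36 in the frame of rack between 0.059 and 0.079 m and y of punch_36 in the frame of rack between -0.01 and 0.01 m) or (x of thin_stud in the frame of rack above 0 m and x of punch_15 in the frame of rack between 0.059 and 0.079 m and y of punch_15 in the frame of rack between -0.01 and 0.01 m and x of punch_22 in the frame of rack between 0.013 and 0.033 m and y of punch_22 in the frame of rack between -0.01 and 0.01 m and x of punch_29 in the frame of rack between -0.033 and -0.013 m and y of punch_29 in the frame of rack between -0.01 and 0.01 m and x of punch_36 in the frame of rack between -0.079 and -0.059 m and y of punch_36 in the frame of rack between -0.01 and 0.01 m))); the robot touches nothing.
It fails at once if the wax is disturbed (moved more than 25 mm) (distance of wax from where it was at the start of the episode above 0.025 m).
It fails at once if the copper bar is disturbed (moved more than 25 mm) (distance of copper_bar from where it was at the start of the episode above 0.025 m).
It fails at once if the abrasive wheel is disturbed (moved more than 25 mm) (distance of wheel from where it was at the start of the episode above 0.025 m).
It also fails if it takes over 112 s, if anything falls off the work surface, if the arm or the gripper's body presses on something with over 40 N, if the wrist force passes 120 N, or if a joint passes its speed limit or range.

ROBOT

A 7-joint arm with a two-finger parallel gripper is mounted at the origin on a cart in front of the work surface, level with it; the furniture and walls round the work are solid. World frame = base frame: x ahead of the robot, y to its left, z up, the work surface at z = 0. Lengths are in m, angles in rad, forces in N, time in s.
With the tool pointing down it reaches from about 0.4 to 0.875 m from the base axis. Payload 19.3 kg.
Tool frame: the origin (TCP) lies on the centre line of the jaws, within the pads' length; the fingertips stand 25 mm ahead of it and the grasp point (between the pads) lies 6 mm ahead of it; z points along the fingers, y is the line along which they close (so a half turn about z gives the same grasp; the last joint's range is limited). The gripper opens to 85 mm and grips with 20 to 120 N. Pads are 22 mm wide; open, the fingers measure 114 mm over their backs; the gripper's body (76 mm by 85 mm) begins 54 mm behind the grasp point. The pads swing forward as they close: fully open they stand 13 mm farther back than shut.
Start: joints at [1.155, 0.521, -0.036, 1.599, 0.021, 1.021, -0.113], TCP at [0.212, -0.588, 0.256] pointing down, gripper open.
Joint ranges: [-2.91, 2.91], [-0.3, 2.13], [-1.5, 1.42], [0.17, 2.43], [-1.26, 4.41], [0.16, 1.93], [-2.52, 2.52]. Speed limits (rad/s): [1.89, 1.89, 2.39, 2.39, 3.01, 3.01, 3.01].

INTERFACE

Orientations are given as a rotation vector (axis times angle).
In Python, from cell import ctrl gives the robot as it stands. The module is installed in compiled form; this text tells all that it offers. Calls block until the motion is done:
- ctrl.move_ptp(position, orientation): joint-space move of the TCP to a pose.
- ctrl.servo_line(position, rot=None, max_speed=0.15, max_force=None): straight line of the TCP; rot=None keeps the orientation; max_speed is the mean speed in m/s. With max_force (N) it stops when the force on the tool has changed by that much, and returns True; else False.
- ctrl.set_joints(angles): joint-space move.
- ctrl.grip(opening, newtons=None): finger opening in m; newtons is the grip in N (None keeps the last); returns when the fingers have stopped.
- ctrl.sleep(seconds).
- ctrl.ik(position, orientation): joint angles nearest the present ones, or None.
- ctrl.get_state(): the state.
- ctrl.snapshot(name): name is "scene" or "top" or "wrist"; returns a dict with "img" (400x640x3 uint8, blue, green, red), "intrinsics" (3x3 intrinsics, pixels), "rvec" (rotation vector, rad) and "tvec" (3), from world to camera coordinates, as OpenCV has them. Camera axes: x right, y down, z forward; pixel columns grow to the right and rows downward; lengths in m; the calibration is good to about 2 mm. A picture is of the moment at which its call begins. There is no depth.
A pose or a line that the arm cannot do raises ctrl.PlanningError and nothing moves.
- ctrl.close_job(): hands the job in; it is judged then, once.
Trained networks look in the newest picture that a camera, given by its name, has taken for a name from the list of things; names that differ only in an ending like _2 or _b are one class to them, and where a whole thing is asked for, a point or a joint stands for the part that bears it (a point fixed in the world has none). Each returns a list of dicts, best first, with "score" (0 to 1); they miss things now and then, are a little off and sometimes report something else, mostly with a low value. They report only what shows in the picture. A call takes as long as a camera call.
- ctrl.search_frame(query, camera): "centre" ([x, y, z] in m, in world coordinates, good to about 4 mm: the middle of the surface that is visible of it).
- ctrl.silhouettes(query, camera): "mask" (400x640 bool, what is visible of it).
- ctrl.spot_point(query, camera): "centre" ([x, y, z] in m, in world coordinates, good to about 4 mm: a listed point, or the origin of a listed thing).
The state is a dict: "time_s": time; "qpos": joint angles; "dq": joint speeds; "joint_efforts": joint torques, N m; "ee_pos": TCP position; "eef_rot": TCP orientation; "ft_force": force on the tool from outside, world axes, zero at the start; "moment": the same for the moment, N m; "grip_width": finger opening in m; "grip_force": force on a finger pad.
Only numpy, scipy, OpenCV 4.12 (cv2) and the standard library are available. Lean on these libraries where they do the work, as an engineer would, in place of code of your own. Each camera call takes 0.05 s, during which the arm holds its last target. There are 200 camera calls.

## Working session

There is one attempt and no reset: what is moved stays moved. The work goes in short steps, each a Python script; the robot and the scene stay as the last script left them, time stands still between calls to the robot, and variables do not carry over. Pictures are saved under pics/ and viewed, at most 14 in all, crops included, and the job is handed in when it is done.

```bash
mkdir -p pics; python3 - <<'E'
from cell import ctrl
import cv2
for c in ("scene","top"):
    s=ctrl.snapshot(c); cv2.imwrite(f"pics/{c}0.png",s["img"])
    for q in ["rack","thin_stud","thick_stud","punch_15","punch_22","punch_29","punch_36","wax","copper_bar","wheel"]:
        try: print(c,q,[(round(d["score"],2),d["centre"].round(3).tolist() if hasattr(d["centre"],'round') else d["centre"]) for d in ctrl.spot_point(q,c)[:3]])
        except Exception as e: print(q,e)
st=ctrl.get_state(); print(st["time_s"],st["eef_rot"],st["ee_pos"],st["grip_width"])
E
```

```text
scene rack [(0.87, [0.5316, -0.1503, 0.0961])]
scene thin_stud [(0.53, [0.426, -0.1775, 0.1127])]
scene thick_stud [(0.48, [0.6301, -0.1336, 0.1121])]
scene punch_15 [(0.62, [0.4507, 0.1865, 0.0926]), (0.57, [0.4633, 0.1108, 0.0978]), (0.47, [0.5595, 0.1858, 0.0977])]
scene punch_22 [(0.62, [0.4507, 0.1865, 0.0926]), (0.57, [0.4633, 0.1108, 0.0978]), (0.47, [0.5595, 0.1858, 0.0977])]
scene punch_29 [(0.62, [0.4507, 0.1865, 0.0926]), (0.57, [0.4633, 0.1108, 0.0978]), (0.47, [0.5595, 0.1858, 0.0977])]
scene punch_36 [(0.62, [0.4507, 0.1865, 0.0926]), (0.57, [0.4633, 0.1108, 0.0978]), (0.47, [0.5595, 0.1858, 0.0977])]
scene wax [(0.27, [0.5343, -0.1552, 0.0978])]
scene copper_bar [(0.56, [0.4459, -0.2666, 0.0945])]
scene wheel [(0.42, [0.4432, 0.0318, 0.099])]
top rack [(0.94, [0.5268, -0.1575, 0.0958]), (0.42, [0.6288, -0.1339, 0.1124])]
top thin_stud []
top thick_stud [(0.42, [0.6289, -0.1357, 0.1086])]
top punch_15 [(0.63, [0.5594, 0.1872, 0.0975]), (0.6, [0.4622, 0.1095, 0.0971]), (0.6, [0.558, 0.116, 0.0956])]
top punch_22 [(0.63, [0.5594, 0.1872, 0.0975]), (0.6, [0.4622, 0.1095, 0.0971]), (0.6, [0.558, 0.116, 0.0956])]
top punch_29 [(0.63, [0.5594, 0.1872, 0.0975]), (0.6, [0.4622, 0.1095, 0.0971]), (0.6, [0.558, 0.116, 0.0956])]
top punch_36 [(0.63, [0.5594, 0.1872, 0.0975]), (0.6, [0.4622, 0.1095, 0.0971]), (0.6, [0.558, 0.116, 0.0956])]
top wax [(0.63, [0.645, 0.1079, 0.091])]
top copper_bar [(0.5, [0.4477, -0.2735, 0.0971])]
top wheel [(0.48, [0.4408, 0.0326, 0.0953])]
1.1 [ 3.09475788e+00  5.40358231e-01 -1.17073600e-05] [ 0.21179613 -0.58803303  0.25628031] 0.08561973275506955
```

View pics/top0.png

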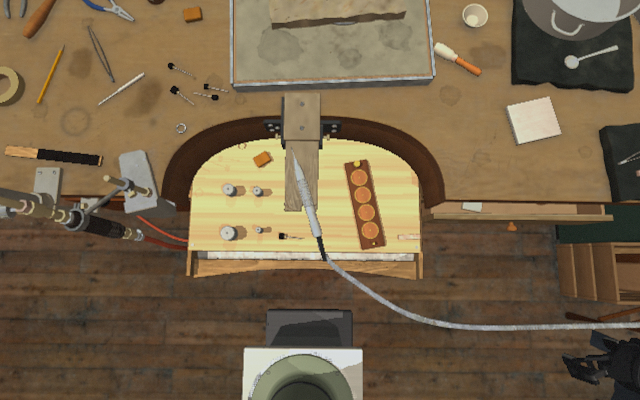

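View pics/scene0.png

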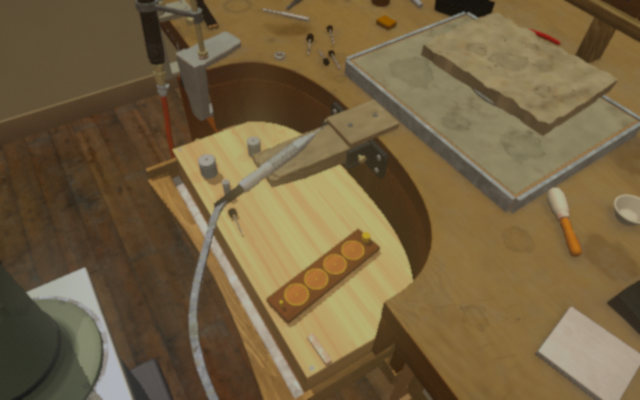

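The top view shows the punches around px (230,190), (258,191), (229,233) and (259,230). The smallest looks to be at (259,230) and the largest at (229,233). The thin stud is at the rack's near end and the thick one at the far end, (357,163). Next I'll take close looks with the wrist camera.

```bash
cat > h.py <<'E'
from cell import ctrl
import cv2, numpy as np
TH=np.deg2rad(12)
def rot(th=TH): return [np.pi*np.cos(th/2),np.pi*np.sin(th/2),0.]
def ray(s,uv,z):
    R=cv2.Rodrigues(np.array(s["rvec"],float))[0]; t=np.array(s["tvec"],float).ravel()
    d=R.T@np.linalg.inv(s["intrinsics"])@np.array([uv[0],uv[1],1.]); c=-R.T@t
    return (c+d*(z-c[2])/d[2])
def line(p,**k): return ctrl.servo_line(list(p),**k)
E
python3 - <<'E'
from h import *
line([.212,-.588,.45],max_speed=.3)
for n,p,qs in [("rack",[.53,-.155,.42],["rack","thin_stud","thick_stud"]),("pun",[.50,.15,.42],["punch_15"])]:
    ctrl.move_ptp(p,rot())
    s=ctrl.snapshot("wrist"); cv2.imwrite(f"pics/w_{n}.png",s["img"]); np.save(f"w_{n}.npy",s,allow_pickle=True)
    for q in qs:
        for d in ctrl.spot_point(q,"wrist"): print(q,round(d["score"],2),np.round(d["centre"],4))
        for d in ctrl.silhouettes(q,"wrist"):
            m=d["mask"].astype(np.uint8); print("  mask",round(d["score"],2),m.sum(),cv2.boundingRect(m))
st=ctrl.get_state();print(st["time_s"],st["ee_pos"],st["qpos"],st["ft_force"])
E
```

```text
rack 0.6 [ 0.5308 -0.15    0.0941]
  mask 0.93 6910 (297, 72, 47, 164)
thin_stud 0.51 [ 0.4299 -0.1676  0.1079]
thin_stud 0.36 [ 0.4485 -0.2702  0.0968]
thick_stud 0.69 [ 0.5261 -0.1501  0.0948]
thick_stud 0.64 [ 0.6308 -0.1318  0.1114]
punch_15 0.91 [0.5614 0.1902 0.0977]
punch_15 0.8 [0.5531 0.1186 0.0985]
punch_15 0.57 [0.4574 0.112  0.097 ]
punch_15 0.57 [0.446  0.1874 0.0944]
  mask 0.9 423 (289, 102, 23, 23)
  mask 0.71 276 (344, 118, 19, 19)
  mask 0.62 146 (335, 189, 12, 16)
  mask 0.55 640 (274, 177, 27, 30)
5.5083 [0.50047222 0.14877913 0.41990088] [ 0.02327932  0.25179144 -0.5349657   1.60930291  0.13177924  1.31681769
 -1.8943808 ] [1.31206327 0.14124848 0.12352468]
```

```bash
python3 - <<'E'
import cv2,numpy as np
a=cv2.imread("pics/w_rack.png")[50:250,220:420];b=cv2.imread("pics/w_pun.png")[50:250,220:420]
cv2.imwrite("pics/c1.png",cv2.resize(np.hstack([a,b]),(800,400),interpolation=cv2.INTER_CUBIC))
E
```

```text
(no output)
```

View pics/c1.png

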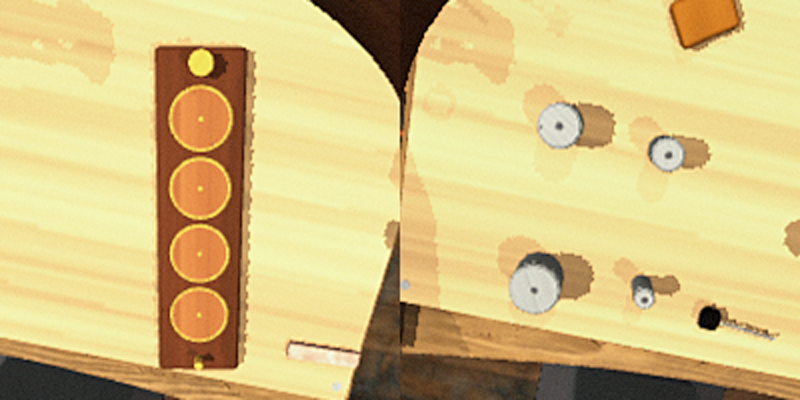

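The wrist view gives clear centres. In the left crop the ring dots are at (200,119), (200,188), (199,254) and (199,315), with the thin stud at the bottom (near) end. In the right crop the punch top dots are at (558,126), (668,156), (534,291) and (643,299).

```bash
python3 - <<'E'
from h import *
a=np.load("w_rack.npy",allow_pickle=True).item();b=np.load("w_pun.npy",allow_pickle=True).item()
r=np.array([ray(a,(220+x/2,50+y/2),.110)[:2] for x,y in [(200,119),(200,188),(199,254),(199,315)]])
p=[ray(b,(220+(x-400)/2,50+y/2),.136)[:2] for x,y in [(558,126),(668,156),(534,291),(643,299)]]
d=r[0]-r[3];th=np.arctan2(d[1],d[0]);c=r.mean(0);u=np.array([np.cos(th),np.sin(th)])
print(r.round(4),np.rad2deg(th),np.linalg.norm(d),c); print(np.round(p,4))
np.savez("geo.npz",th=th,rings=np.array([c+u*k for k in (-.069,-.023,.023,.069)]),p=np.array([p[3],p[1],p[0],p[2]]))
E
```

```text
[[ 0.5956 -0.1405]
 [ 0.5511 -0.1499]
 [ 0.5053 -0.1588]
 [ 0.4604 -0.1683]] 11.618039957259144 0.138109122376661 [ 0.52810723 -0.154347  ]
[[0.5575 0.1891]
 [0.554  0.1172]
 [0.4478 0.185 ]
 [0.4576 0.1111]]
```

```bash
cat >> h.py <<'E'
def do(i,hov=.40):
    g=np.load("geo.npz"); D=[.015,.022,.029,.036][i]; p=g["p"][i]; r=g["rings"][i]; R=rot(float(g["th"])); w=D+.026
    ctrl.grip(w,40)
    ctrl.servo_line([*p,hov],rot=R,max_speed=.3)
    line([*p,.18],max_speed=.25); c1=line([*p,.130],max_speed=.08,max_force=15)
    z0=ctrl.get_state()["ee_pos"][2]
    ctrl.grip(D-.006,40); s=ctrl.get_state(); print(i,"grasp",c1,z0,s["grip_width"],s["grip_force"])
    line([*p,.17],max_speed=.1); line([*p,hov],max_speed=.25)
    line([*r,hov],max_speed=.25); s=ctrl.get_state(); print("carry",s["grip_width"],s["ft_force"])
    line([*r,.19],max_speed=.25); line([*r,z0+.019],max_speed=.1)
    c2=line([*r,z0+.011],max_speed=.02,max_force=5); s=ctrl.get_state(); print("place",c2,s["ee_pos"]-np.array([*r,z0]),s["ft_force"])
    ctrl.grip(w); line([*r,.2],max_speed=.12); line([*r,hov],max_speed=.25)
    print("t",ctrl.get_state()["time_s"])
E
python3 -c "
from h import *
do(1)
s=ctrl.snapshot('wrist'); cv2.imwrite('pics/p1.png',cv2.resize(s['img'][50:300,200:440],None,fx=2,fy=2))"
```

```text
1 grasp False 0.13012435576115686 0.01997430005565596 39.031524010933936
carry 0.019909007178389386 [-0.30113995 -0.76728515 -1.36515704]
place True [ 0.00048173 -0.00013561  0.01409728] [0.13558724 0.27652313 5.67832426]
t 15.2333
```

View pics/p1.png

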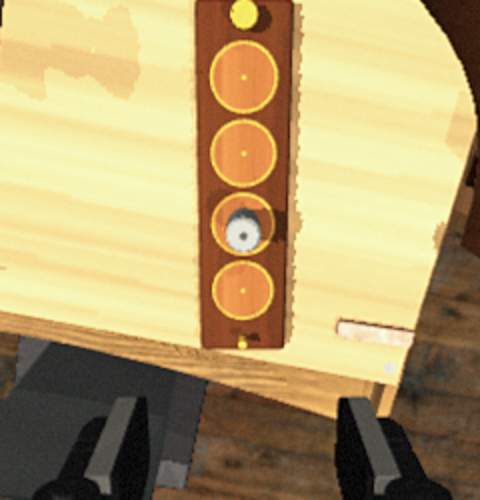

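The punch stands upright in the second ring, with its top at (243,235); the small offset from the ring centre is parallax. Now the other three.

```bash
python3 -c "
from h import *
for i in (0,2,3): do(i)
line([.50,-.16,.42],max_speed=.2)
s=ctrl.snapshot('wrist'); cv2.imwrite('pics/p2.png',cv2.resize(s['img'][50:300,200:440],None,fx=2,fy=2))
for d in ctrl.spot_point('punch_15','wrist'): print(round(d['score'],2),np.round(d['centre'],4))
print(np.load('geo.npz')['rings'])
"
```

```text
0 grasp False 0.1302722545899081 0.012735280244646801 38.890116077964194
carry 0.01268529251537233 [-0.63205143  0.02180812 -0.55740017]
place True [ 0.00053355 -0.00019434  0.01391867] [0.30744084 0.22255724 3.23266836]
t 25.4833
2 grasp False 0.13014884183193395 0.02694896335146685 39.16599188698456
carry 0.027185693825737153 [-0.44675843 -0.33495901 -0.97312986]
place True [ 0.00040888 -0.00013994  0.01417187] [ 1.80530016 -0.3396128   2.60289543]
t 36.2833
3 grasp False 0.13026115764372073 0.033893917355131885 39.04020997462794
carry 0.034211117834985406 [-0.15637387  0.66084095 -2.3877243 ]
place True [ 5.03926833e-04 -9.45657721e-05  1.41234560e-02] [-0.74497048  0.5705783   4.62443533]
t 47.05
0.95 [ 0.5952 -0.1378  0.1113]
0.81 [ 0.5553 -0.1485  0.1109]
0.71 [ 0.4582 -0.1692  0.1101]
0.68 [ 0.5064 -0.1575  0.1111]
[[ 0.46052091 -0.16824265]
 [ 0.50557846 -0.15897888]
 [ 0.550636   -0.14971511]
 [ 0.59569355 -0.14045134]]
```

View pics/p2.png

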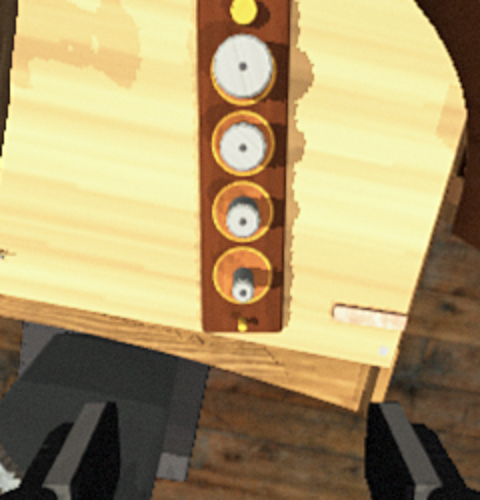

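All four punches stand centred in their rings in order: the 15 mm at (243,292) by the thin stud, up to the 36 mm at (243,66) by the thick stud. Measured positions are within 5 mm of the ring centres.

```bash
python3 -c "
from h import *
ctrl.sleep(.5); print(ctrl.close_job())"
```

```text
the job is handed in; nothing more can be done
None
```

I handed the job in after about 48 s: all four punches stand upright in their rings, 15 to 36 mm from the thin stud to the thick one, within about 5 mm of centre; the hand-in returned no verdict.

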